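# Push a battery cell through the swelling gauge

### The job

Check the single battery cell that lies in front of the steel gauge (not those in the tray) for swelling: push it flat along the worktop through the narrow gap between the two blocks of the gauge, entering at the flared side, and on until it is right through and its leading end lies square against the stop plate behind the gap. Only push it with the fingers, never pinch, lift or tip it, leave the other things on the worktop where they are, and finish with the hand clear of everything.

Things in the scene. Friction and masses are not known exactly. Their poses are not given: they have to be found in the camera images.
- cell: Loose battery cell: flat aluminium block 100 x 60 x 27 mm, 0.25 to 0.5 kg, grey label on top, flush terminal pads on one end; lies before the gauge's flared side, off its centre line, turned up to 0.7 rad from it, 125 mm or more from the gap's middle. Origin: centre of its underside; x along its length to the terminal end, y across, z up. Slides with 1 to 5 N of friction.
- gauge: Bolted steel gauge (sizes in mm). Origin on the worktop, mid-gap; x: the way the cell goes through, y across, z up. Two blocks 34 high (x -15 to 15, y 32.5 to 58.5 either side, 8 high flanges to 83) leave a gap 65 wide; 34 high cheeks flare it to 88 wide at x = -35. Bare worktop in between.
- gauge_stop (a point): Middle of the foot of the stop plate's face, on the worktop, 125 mm ahead of the gauge's origin along its x. The plate is 80 mm wide (along y), 30 mm high, square to x. When home, the cell's origin is 50 mm before this point, its trailing end 10 mm past the blocks. A strap 8 mm high joins plate and block at gauge y 61 to 83 mm.
- nozzle: Bystander: copper welding nozzle standing upright, 26 mm diameter x 32 high, beside the gauge on its -y side. Origin at the centre of its underside.
- lens_case: Bystander: round white lens case, 47 mm diameter x 17 high, beside the gauge on its +y side. Origin at the centre of its underside.
- driver: Bystander: screwdriver with a yellow handle, 173 x 27 x 26 mm, lying near the robot to the left. Origin at the middle of its underside, x along it to the tip.
- pliers: Bystander: needle-nose pliers with red handles, 153 x 50 x 13 mm, lying to the right of the cell. Origin at the middle of its underside, x along it.
- marker: Bystander: black marker pen, 128 x 15 x 15 mm, lying beyond the gauge and the cell. Origin at the middle of its underside, x along it.
Not all that is in view belongs to the job. Several things have the shape of the cell; the one meant has the colours described above.

How it is judged:
On the way:
1. the cell is in the gap between the gauge blocks (x of cell in the frame of gauge between -0.035 and 0.035 m and y of cell in the frame of gauge between -0.012 and 0.012 m and height (world z) of cell below 0.006 m), for 0.1 s.
At the end, for the whole second after the job is handed in: The cell lies flat and at rest beyond the gap, its leading end against the stop plate: origin within 6 mm of fully home, at most 20 mm off the centre line, turned less than 0.1 rad from it (x of cell in the frame of gauge between 0.069 and 0.079 m and y of cell in the frame of gauge between -0.02 and 0.02 m and angle between the x axis of cell and the x axis of gauge, either way round below 0.1 rad and height (world z) of cell below 0.004 m and angle between cell's own z axis and vertical below 0.06 rad and linear speed of cell below 0.01 m/s); the robot touches nothing.
It fails at once if the cell is lifted or tipped (underside centre above 10 mm, or tilt over 0.2 rad) (height (world z) of cell above 0.01 m or angle between cell's own z axis and vertical above 0.2 rad).
It fails at once if a bystander is disturbed (moved over 20 mm) (distance of any of nozzle, lens_case, driver, pliers, marker from where it was at the start of the episode above 0.02 m).
It also fails if it takes over 54 s, if anything falls off the work surface, if the arm or the gripper's body presses on something with over 40 N, if the wrist force passes 120 N, or if a joint passes its speed limit or range.

### The arm

A 7-joint arm with a two-finger parallel gripper is mounted at the origin on a cart in front of the work surface, level with it; the furniture and walls round the work are solid. World frame = base frame: x ahead of the robot, y to its left, z up, the work surface at z = 0. Lengths are in m, angles in rad, forces in N, time in s.
With the tool pointing down it reaches from about 0.4 to 0.85 m from the base axis. Payload 10.4 kg.
Tool frame: the origin (TCP) lies at the very end of the fingers, on their centre line; the grasp point (between the pads) lies 19 mm behind it; z points along the fingers, y is the line along which they close (so a half turn about z gives the same grasp; the last joint's range is limited). The gripper opens to 85 mm and grips with 20 to 120 N. Pads are 22 mm wide; open, the fingers measure 114 mm over their backs; the gripper's body (76 mm by 85 mm) begins 54 mm behind the grasp point. The pads swing forward as they close: fully open they stand 13 mm farther back than shut.
Start: joints at [1.12, 0.332, -0.065, 1.46, 0.022, 1.35, -0.088], TCP at [0.259, -0.569, 0.231] pointing down, gripper open.
Joint ranges: [-2.6, 2.6], [-0.5, 2.12], [-1.47, 1.34], [0.16, 2.42], [-1.27, 4.41], [0.06, 2.06], [-2.6, 2.6]. Speed limits (rad/s): [2.22, 2.22, 2.79, 2.79, 3.14, 3.14, 3.14].

### API

Orientations are given as a unit quaternion [w, x, y, z].
In Python, from plant import env gives the robot as it stands.
- The arm moves only by the tool step_arm, never from a script. Its argument "moves" is a list of rows, each a list of 6 numbers: the shift along the tool's x, y, z scaled (see below), then the turn, a rotation vector about the tool's x, y, z scaled (see below). In form: [[dx, dy, dz, rx, ry, rz], ...]. A call has 1 to 5 rows; each row shifts and turns the commanded pose from where the row before left it, along the tool's axes as they then stand; what a row does not reach is not made up. The controller multiplies each number of a shift by 0.03 m and each number of a turn by 0.08 rad. A row lasts 1/12 s, in which the tool goes at most 41.7 mm and 7.16 degrees, less where a joint would pass 70% of its speed; a pose out of reach is approached as far as the arm can. A call with a number of a shift or a turn outside -1 to 1 is refused whole. A call with a gripper value outside its range is refused whole. "fingers" is the closure, from -1 (fully open) to 1 (shut), so that 0 is half open, set as the call begins (left out, the last holds). The fingers move at their own pace and stop on an object; "force" is the grip in N (left out, the last holds). Time passes only in rows, so rows that do not move let the fingers close. It gives the time, the measured TCP pose, the force, the opening and the grip force at its end, in the units of the state.
- env.get_state(): the state, without advancing time (a new reading comes with each control period).
- env.grab_frame(name): name is "side" or "top" or "wrist"; returns (picture, depth): 480x640x3 uint8, red, green, blue; 480x640 float32, m along the optical axis (not along the pixel's ray), 0 where there is no reading.
- env.calibration(name): a dict with "intrinsics" (3x3 intrinsics, pixels), "k1" (the pictures are not rectified: a ray, as slopes to the right and down, at radius r is drawn at 1 + k1 r^2 times it, then the intrinsics apply), "world_from_camera" (4x4, takes a point from camera to world coordinates). Camera axes: x right, y down, z forward; pixel columns grow to the right and rows downward; lengths in m; the calibration is good to about 2 mm. A picture is of the moment at which its call begins: read the wrist's pose just before it. calibration takes no time and is no camera call; for the wrist camera it gives the pose at the moment of the call.
- env.finish_job(): hands the job in; it is judged then, once.
The state is a dict: "time_s": time; "qpos": joint angles; "qvel": joint speeds; "joint_torque": joint torques, N m; "ee_pos": TCP position; "orientation": TCP orientation; "ft_force": force on the tool from outside, world axes, zero at the start; "wrist_torque": the same for the moment, N m; "width": opening from 0.0 (shut) to 1.0 (fully open); "grip_force": force on a finger pad.
Only numpy, scipy, OpenCV 4.12 (cv2) and the standard library are available. Lean on these libraries where they do the work, as an engineer would, in place of code of your own. Each camera call takes 0.05 s, during which the arm holds its last target. There are 200 camera calls.

## Working session

There is one attempt and no reset: what is moved stays moved. The work goes in short steps, Python scripts to look and compute and a tool call to move; the robot and the scene stay as the last step left them, time stands still between calls to the robot, and variables do not carry over. Pictures are saved under pics/ and viewed, at most 10 in all, crops included, and the job is handed in when it is done.

Besides the shell and the picture viewer there is one more tool, called after ">>>" as name([rows], argument=value, ...), one row to a line, values as JSON. step_arm: Moves the arm, as the interface text tells. Its arguments: {"type":"object","properties":{"moves":{"type":"array","items":{"type":"array","items":{"type":"number"}}},"fingers":{"type":"number"},"force":{"type":"number"}},"required":["moves"]}

```bash
mkdir -p pics; python3 - <<'E'
from plant import env
import cv2,numpy as np
s=env.get_state();print(s['time_s'],s['ee_pos'],s['orientation'],s['width'])
for n in('top','side'):
    p,d=env.grab_frame(n);cv2.imwrite(f'pics/{n}0.png',p[:,:,::-1]);np.savez(f'{n}0.npz',p=p,d=d,**{k:np.array(v) for k,v in env.calibration(n).items()})
    c=env.calibration(n);print(n,c)
E
```

```text
0.0 [ 0.25912076 -0.56832801  0.23051963] [-7.08846331e-04  9.77209289e-01  2.12276863e-01 -1.92573229e-04] 1.0007680495934752
top {'intrinsics': array([[509.82615556,   0.        , 317.31689543],
       [  0.        , 509.82615556, 240.67513752],
       [  0.        ,   0.        ,   1.        ]]), 'k1': -0.10081137152995782, 'world_from_camera': array([[-0.02845072, -0.97590767,  0.216321  ,  0.26980909],
       [-0.99959103,  0.02715132, -0.00897698, -0.09622134],
       [ 0.0028873 , -0.21648793, -0.97628102,  1.39636476],
       [ 0.        ,  0.        ,  0.        ,  1.        ]])}
side {'intrinsics': array([[608.20773112,   0.        , 312.94170332],
       [  0.        , 608.20773112, 233.0889902 ],
       [  0.        ,   0.        ,   1.        ]]), 'k1': -0.013240766519962564, 'world_from_camera': array([[ 0.2046889 , -0.51056607,  0.8351196 , -0.75070418],
       [-0.97872127, -0.11930075,  0.1669491 , -0.37417387],
       [ 0.01439185, -0.85152194, -0.52412141,  0.84386876],
       [ 0.        ,  0.        ,  0.        ,  1.        ]])}
```

View pics/top0.png

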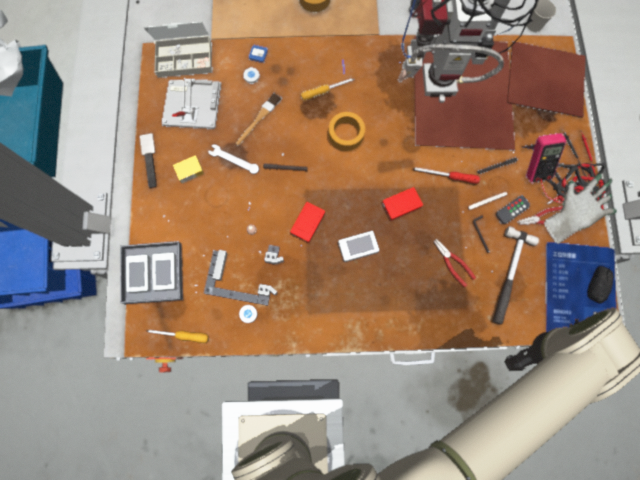

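View pics/side0.png

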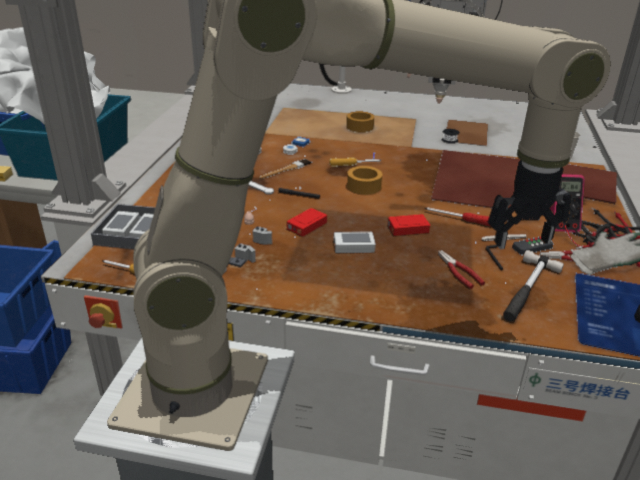

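The top view shows the cell at about (359,245). The gauge blocks are at (273,254) and (266,290), the stop plate at (217,265), the nozzle near (251,228) and the lens case at (248,313). Next I'll build a metric orthophoto.

```bash
cat > h.py <<'E'
import numpy as np,cv2
def cloud(p,d,c):
    K=c['intrinsics'];v,u=np.mgrid[:480,:640]
    n=cv2.undistortPoints(np.stack([u,v],-1).reshape(-1,1,2).astype(float),K,np.array([float(c['k1']),0,0,0])).reshape(480,640,2)
    P=np.dstack([n[...,0]*d,n[...,1]*d,d]);T=c['world_from_camera']
    W=P@T[:3,:3].T+T[:3,3];W[d==0]=np.nan;return W
def ortho(p,c,x0,x1,y0,y1,z,res):
    # rows: x decreasing, cols: y decreasing
    xs=np.arange(x1,x0,-res);ys=np.arange(y1,y0,-res);X,Y=np.meshgrid(xs,ys,indexing='ij')
    W=np.dstack([X,Y,np.full_like(X,z)]).reshape(-1,3);T=np.linalg.inv(c['world_from_camera'])
    uv,_=cv2.projectPoints(W,cv2.Rodrigues(T[:3,:3])[0],T[:3,3],c['intrinsics'],np.array([float(c['k1']),0,0,0,0]))
    uv=uv.reshape(*X.shape,2).astype(np.float32)
    return cv2.remap(p,uv[...,0],uv[...,1],cv2.INTER_CUBIC)
E
python3 - <<'E'
from h import *
c=np.load('top0.npz');W=cloud(c['p'],c['d'],c)
def pts(m): return W[m]
v,u=np.mgrid[:480,:640]
z=W[...,2]
for nm,(u0,u1,v0,v1),zr in [('cell',(333,386,225,268),(.018,.04)),('stop',(203,232,240,305),(.022,.045)),('blk-',(258,290,240,272),(.024,.05)),('blk+',(253,285,280,310),(.024,.05)),('nozzle',(240,262,215,240),(.02,.05)),('lens',(235,262,300,325),(.01,.03)),('red1',(285,330,200,245),(.015,.05))]:
    m=(u>=u0)&(u<u1)&(v>=v0)&(v<v1)&(z>zr[0])&(z<zr[1]);P=W[m]
    r=cv2.minAreaRect((P[:,:2]*1000).astype(np.float32));print(nm,len(P),P.mean(0).round(4),r, np.median(P[:,2]).round(4))
m=(u>320)&(u<400)&(v>270)&(v<300);print('table',np.nanmedian(z[m]))
o=ortho(c['p'],c,.28,.56,-.25,.18,.03,.00055)
print(o.shape);cv2.imwrite('pics/o0.png',o[:,:,::-1])
E
```

```text
cell 783 [ 0.5567 -0.2214  0.0275] ((557.5443725585938, -221.7866668701172), (61.25978469848633, 101.26996612548828), 15.485779762268066) 0.0276
stop 254 [0.5151 0.1634 0.0294] ((515.9415283203125, 170.07833862304688), (37.96613311767578, 79.7037353515625), 77.97616577148438) 0.0293
blk- 141 [0.5288 0.0145 0.0337] ((529.482421875, 10.455886840820312), (49.453407287597656, 26.162004470825195), 80.00916290283203) 0.0336
blk+ 144 [0.4412 0.0336 0.034 ] ((439.72686767578125, 29.820844650268555), (48.41463088989258, 26.104860305786133), 75.587890625) 0.0336
nozzle 47 [0.6149 0.0747 0.0271] ((615.3760375976562, 74.67542266845703), (21.18441390991211, 20.549495697021484), 69.59944915771484) 0.0261
lens 262 [0.382  0.0837 0.0159] ((389.10931396484375, 81.31609344482422), (50.983909606933594, 67.17192840576172), 75.52960205078125) 0.0159
red1 770 [ 0.629  -0.0828  0.027 ] ((630.0830688476562, -82.51024627685547), (60.93534851074219, 100.88302612304688), 60.962093353271484) 0.0272
table 0.00039650383720912785
(510, 782, 3)
```

View pics/o0.png

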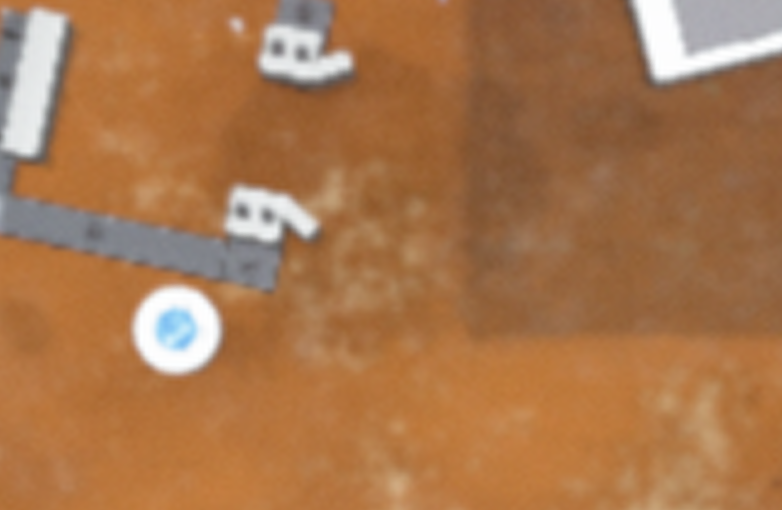

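The orthophoto shows the block tops at about (300,50) and (265,212), the flare facing right, and the stop plate at (35,85). The cell and the nozzle fall partly outside this crop, so I'll fit the gauge more precisely and render a larger orthophoto.

```bash
python3 - <<'E'
from h import *
c=np.load('top0.npz');R=.0005
X1,Y1=.70,.22
def blobs(z,rois):
    o=ortho(c['p'],c,.34,X1,-.32,Y1,z,R);g=cv2.cvtColor(o,cv2.COLOR_RGB2HSV)
    m=((g[...,1]<45)&(g[...,2]>170)).astype(np.uint8)
    n,l,s,ce=cv2.connectedComponentsWithStats(m)
    out=[]
    for i in range(1,n):
        if s[i,4]<300: continue
        q=np.argwhere(l==i).astype(np.float32);P=np.c_[X1-q[:,0]*R,Y1-q[:,1]*R]*1000
        r=cv2.minAreaRect(P.astype(np.float32));print(z,s[i,4]*R*R*1e6,P.mean(0).round(1),[np.round(a,1) for a in r])
    return o
o=blobs(.034,0);blobs(.030,0);blobs(.027,0);
o=cv2.resize(o,(800,int(o.shape[0]*800/o.shape[1])));cv2.imwrite('pics/o1.png',o[:,:,::-1]);print(o.shape)
E
```

```text
0.034 6188.5 [ 556.  -220.9] [array([ 556.1, -220.8]), array([ 62.1, 101.8]), np.float64(14.5)]
0.034 1612.25 [513.9 161.2] [array([513.9, 161.4]), array([21.7, 79.8]), np.float64(77.9)]
0.034 912.5 [529.7  14.9] [array([529.4,  10.8]), array([50.1, 27.9]), np.float64(77.5)]
0.034 913.0000000000001 [441.6  33.3] [array([440.2,  29.8]), array([49.8, 27.2]), np.float64(77.5)]
0.034 85.25000000000001 [446.  182.7] [array([445.5, 182.8]), array([ 7.5, 14. ]), np.float64(90.0)]
0.034 1382.25 [378.1  82. ] [array([378. ,  82.2]), array([47.7, 47. ]), np.float64(45.0)]
0.03 6226.0 [ 556.8 -221.2] [array([ 557. , -221.2]), array([ 62.3, 102.2]), np.float64(14.4)]
0.03 1621.7500000000002 [514.6 162. ] [array([514.6, 162.2]), array([21.8, 80. ]), np.float64(77.7)]
0.03 916.75 [530.4  15.2] [array([530.4,  11.2]), array([50. , 27.9]), np.float64(78.0)]
0.03 917.25 [442.1  33.7] [array([440.6,  30.1]), array([50.2, 27.2]), np.float64(77.5)]
0.03 87.25 [446.5 183.5] [array([446.3, 183. ]), array([14.3,  7.7]), np.float64(10.0)]
0.03 1393.5 [378.4  82.5] [array([378.4,  82.9]), array([47.7, 47.4]), np.float64(45.0)]
0.027 6254.500000000001 [ 557.4 -221.5] [array([ 557.7, -221.4]), array([ 62.5, 102.3]), np.float64(14.4)]
0.027 1629.25 [515.1 162.6] [array([515.2, 162.7]), array([21.9, 80.2]), np.float64(77.6)]
0.027 923.5000000000001 [531.   15.4] [array([530.8,  11.4]), array([50.3, 28. ]), np.float64(77.7)]
0.027 925.0 [442.5  34. ] [array([441. ,  30.5]), array([50.1, 27.5]), np.float64(77.0)]
0.027 86.50000000000001 [446.8 184.1] [array([446.4, 183.6]), array([14.3,  7.6]), np.float64(10.0)]
0.027 1398.0000000000002 [378.6  82.9] [array([378.7,  83.2]), array([48.1, 47.4]), np.float64(45.0)]
(533, 800, 3)
```

View pics/o1.png

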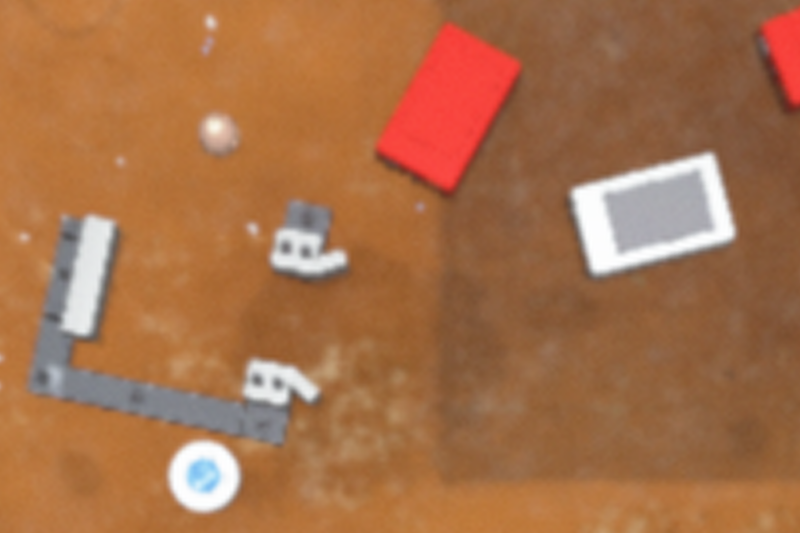

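The gauge origin is at about (0.4865, 0.0285) with its x axis at a yaw of 78°. The cell is at (0.557, -0.2215) with a yaw of 104.4°. In gauge axes that is x -230 mm, y -121 mm and +26° of turn.

Plan:
1. Push the cell's far long face flush with two fingers, turning it -26° as it moves onto the centre line.
2. Push its rear end through the gap.

```bash
cat >> h.py <<'E'
G=np.array([.4865,.0285]);GY=np.radians(78.)
def gw(x,y):  # gauge -> world (m)
    c,s=np.cos(GY),np.sin(GY);return G+[c*x-s*y,s*x+c*y]
def wg(p):
    c,s=np.cos(GY),np.sin(GY);d=np.asarray(p)[:2]-G;return np.array([c*d[0]+s*d[1],-s*d[0]+c*d[1]])
def tool(s):
    from scipy.spatial.transform import Rotation as R
    w,x,y,z=s['orientation'];return R.from_quat([x,y,z,w])
def plan(s,xy,z,yaw):  # total shift in units of 30 mm along present tool axes; turn about tool z in units
    M=tool(s).as_matrix();d=np.r_[xy,z]-s['ee_pos'];y0=np.arctan2(M[1,0],M[0,0])
    t=(yaw-y0+np.pi)%(2*np.pi)-np.pi
    print('tool yaw',np.degrees(y0).round(2),'tilt',np.degrees(np.arccos(-M[2,2])).round(2),'shift',(M.T@d/.03).round(2),'turn',(-t/.08).round(2),'n tilt rx,ry',M[2,:2].round(3))
E
python3 - <<'E'
from h import *;from plant import env
s=env.get_state();h=np.radians(104.4);n=np.array([-np.sin(h),np.cos(h)])
t=np.array([.5572,-.2214])-.056*n;print(t,wg([.5572,-.2214]));plan(s,t,.10,np.radians(14.4))
E
```

```text
[ 0.61144066 -0.20747337] [-0.22973973 -0.12111217]
tool yaw 24.51 tilt 0.07 shift [15.68 -6.07  4.36] turn 2.21 n tilt rx,ry [-0.    -0.001]
```

>>> step_arm([
  [1,-0.4,0,0,0,0],
  [1,-0.4,0,0,0,0],
  [1,-0.4,0,0,0,0],
  [1,-0.4,0,0,0,0],
  [1,-0.4,0,0,0,0],
], fingers=-0.2, force=40)

```text
time_s: 0.52
ee_pos: [0.3716, -0.4505, 0.231]
orientation: [-0.0, 0.977, 0.212, -0.0]
ft_force: [0.6, -0.9, 0.3]
width: 0.6
grip_force: 0.0
```

>>> step_arm([
  [1,-0.4,0.4,0,0,0],
  [1,-0.4,0.4,0,0,0],
  [1,-0.4,0.4,0,0,0],
  [1,-0.4,0.4,0,0,0],
  [1,-0.4,0.4,0,0,0],
])

```text
time_s: 0.93
ee_pos: [0.4832, -0.3337, 0.1705]
orientation: [-0.0, 0.977, 0.212, -0.0]
ft_force: [-0.3, 0.1, 0.2]
width: 0.602
grip_force: 0.0
```

>>> step_arm([
  [1,-0.4,0.4,0,0,0],
  [1,-0.4,0.4,0,0,0],
  [1,-0.4,0.4,0,0,0],
  [1,-0.4,0.4,0,0,0],
  [1,-0.4,0.4,0,0,0],
])

```text
time_s: 1.35
ee_pos: [0.5947, -0.217, 0.1103]
orientation: [-0.0, 0.977, 0.212, -0.0]
ft_force: [0.8, -2.1, -0.3]
width: 0.601
grip_force: 0.0
```

>>> step_arm([
  [0.6,0,0,0,0,0.7],
  [0,0,0,0,0,0.7],
  [0,0,0,0,0,0.8],
])

```text
time_s: 1.6
ee_pos: [0.6111, -0.209, 0.1102]
orientation: [-0.001, 0.992, 0.126, -0.001]
ft_force: [-0.3, -1.4, -0.3]
width: 0.598
grip_force: 0.0
```

```bash
python3 - <<'E'
from h import *;from plant import env
s=env.get_state();print(s['time_s'],s['ee_pos'],s['width'],s['ft_force'],s['qpos'])
plan(s,[.6114,-.2075],.008,np.radians(14.4))
p,d=env.grab_frame('wrist');c=env.calibration('wrist');cv2.imwrite('pics/w1.png',p[:,:,::-1])
p,d=env.grab_frame('top');c=env.calibration('top');o=ortho(p,c,.40,.70,-.40,-.05,.027,.0005);cv2.imwrite('pics/o2.png',o[:,:,::-1])
E
```

```text
1.6 [ 0.61105089 -0.20898701  0.11022885] 0.5984051622245155 [-0.25441943 -1.37062641 -0.30680071] [ 0.46796731  0.48045303 -0.27655614  1.52940093  0.13760971  1.15238106
 -1.15411751]
tool yaw 14.42 tilt 0.09 shift [ 0.03 -0.04  3.41] turn 0.0 n tilt rx,ry [-0.001 -0.001]
```

View pics/w1.png

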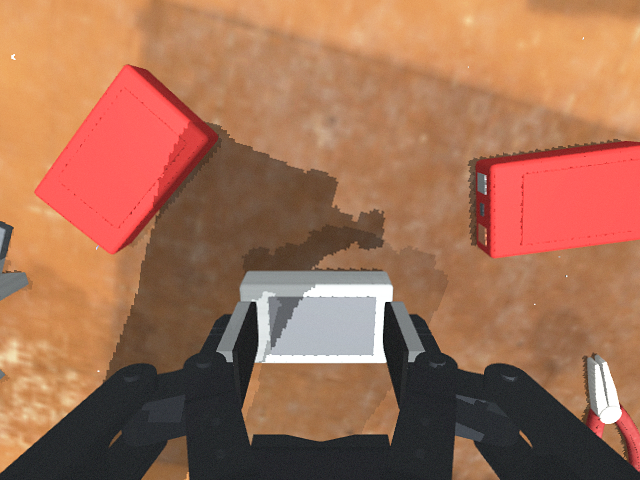

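The wrist view shows the cell parallel to the fingers, between columns 240 and 392, with the red decoys well clear on both sides. I'll measure the cell again from here.

```bash
cat >> h.py <<'E'
def findcell(env,n,xy,r=.09,show=True,z=.027,R=.0005):
    c=env.calibration(n);p,d=env.grab_frame(n);W=cloud(p,d,c)
    m=(np.abs(W[...,2]-z)<.005)&(np.hypot(W[...,0]-xy[0],W[...,1]-xy[1])<r)
    hsv=cv2.cvtColor(p,cv2.COLOR_RGB2HSV);m&=(hsv[...,1]<60)&(hsv[...,2]>70)
    k,l,st,ce=cv2.connectedComponentsWithStats(cv2.morphologyEx(m.astype(np.uint8),cv2.MORPH_CLOSE,np.ones((5,5))))
    i=1+np.argmax(st[1:,4]);P=W[(l==i)&m][:,:2]
    (cx,cy),(a,b),t=cv2.minAreaRect((P*1000).astype(np.float32))
    if a<b:t+=90
    t=(t-78+90)%180-90
    print(n,'cell world',round(cx,1),round(cy,1),'size',round(a,1),round(b,1),'gauge',(wg([cx/1e3,cy/1e3])*1e3).round(1),'ang',round(t,2));return cx/1e3,cy/1e3,t
E
python3 - <<'E'
from h import *;from plant import env
findcell(env,'wrist',[.557,-.221]);findcell(env,'top',[.557,-.221])
E
```

```text
wrist cell world 559.5 -219.0 size 60.0 99.4 gauge [-226.9 -122.9] ang 26.21Traceback (most recent call last):
  File "<stdin>", line 2, in <module>
  File "h.py", line 31, in findcell
    i=1+np.argmax(st[1:,4]);P=W[(l==i)&m][:,:2]
        ~~~~~~~~~^^^^^^^^^^
    return _wrapfunc(a, 'argmax', axis=axis, out=out, **kwds)
    return bound(*args, **kwds)
ValueError: attempt to get argmax of an empty sequence
```

>>> step_arm([
  [0,0,0.8,0,0,0],
  [0,0,0.9,0,0,0],
  [0,0,0.9,0,0,0],
  [0,0,0.6,0,0,0],
  [0,0,0.2,0,0,0],
])

```text
time_s: 2.22
ee_pos: [0.6082, -0.2106, 0.006]
orientation: [-0.001, 0.992, 0.126, -0.002]
ft_force: [-1.0, 0.7, 0.3]
width: 0.601
grip_force: 0.0
```

>>> step_arm([
  [-0.27,0,0,0,0,0],
  [-0.26,0.04,0,0,0,0.36],
  [-0.26,0.04,0,0,0,0.36],
  [-0.26,0.04,0,0,0,0.36],
  [-0.26,0.04,0,0,0,0.36],
])

```text
time_s: 2.63
ee_pos: [0.5734, -0.2248, 0.011]
orientation: [0.001, 0.998, 0.066, 0.001]
ft_force: [3.7, 0.2, 2.1]
width: 0.6
grip_force: 1.8
```

>>> step_arm([
  [-0.26,0.04,0,0,0,0.36],
  [-0.26,0.04,0,0,0,0.36],
  [-0.26,0.04,0,0,0,0.36],
  [-0.26,0.04,0,0,0,0.36],
  [-0.1,0,0,0,0,0],
])

```text
time_s: 3.05
ee_pos: [0.5382, -0.2323, 0.0094]
orientation: [0.0, 1.0, 0.009, -0.0]
ft_force: [3.8, -0.3, 3.3]
width: 0.6
grip_force: 2.2
```

```bash
python3 - <<'E'
from h import *;from plant import env
s=env.get_state();print(s['ee_pos'],wg(s['ee_pos']));plan(s,s['ee_pos'][:2],.006,np.radians(-12))
p,d=env.grab_frame('wrist');cv2.imwrite('pics/w2.png',p[:,:,::-1])
try: findcell(env,'wrist',[.50,-.22])
except Exception as e: print(e)
E
```

```text
[ 0.53824329 -0.23231349  0.00943888] [-0.24435606 -0.10483875]
tool yaw 1.03 tilt 0.03 shift [ 0.   -0.    0.11] turn 2.84 n tilt rx,ry [-0.  0.]
wrist cell world 509.0 -232.9 size 63.0 40.7 gauge [-251.   -76.3] ang 11.36
```

View pics/w2.png

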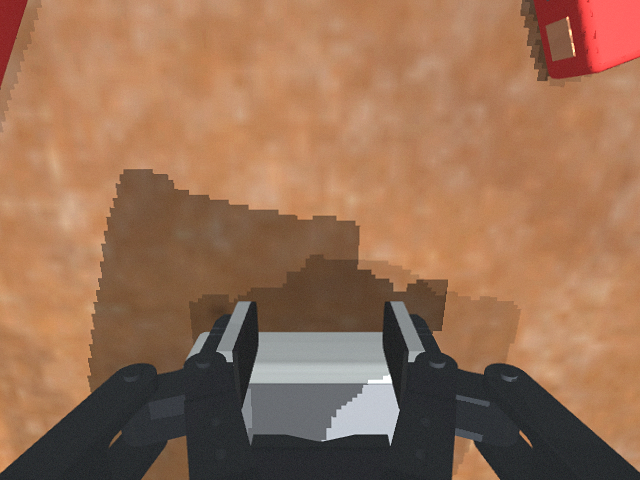

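The fingers are flush on the cell's far face and it is following them, with about 65 mm and 13° still to go.

>>> step_arm([
  [-0.27,0.04,0,0,0,0.36],
  [-0.27,0.04,0,0,0,0.36],
  [-0.27,0.04,0,0,0,0.36],
  [-0.27,0.04,0,0,0,0.36],
  [-0.27,0.04,0,0,0,0.36],
])

```text
time_s: 3.57
ee_pos: [0.4973, -0.2363, 0.0089]
orientation: [-0.0, 0.998, -0.063, -0.001]
ft_force: [1.6, -1.4, -1.9]
width: 0.597
grip_force: 0.8
```

>>> step_arm([
  [-0.27,0.04,0,0,0,0.36],
  [-0.27,0.04,0,0,0,0.36],
  [-0.26,0.04,0,0,0,0.3],
  [-0.06,0,0,0,0,0],
  [0,0,0,0,0,0],
])

```text
time_s: 3.98
ee_pos: [0.472, -0.2358, 0.0094]
orientation: [0.0, 0.995, -0.102, -0.0]
ft_force: [0.3, 0.8, 0.6]
width: 0.603
grip_force: 0.0
```

```bash
python3 - <<'E'
from h import *;from plant import env
s=env.get_state();print(s['ee_pos'],wg(s['ee_pos']),s['qpos']);plan(s,s['ee_pos'][:2],.006,np.radians(-12))
E
```

```text
[ 0.47201415 -0.2357783   0.00936868] [-0.26151496 -0.04077725] [ 0.5310811   0.37086726 -0.17752148  1.92487686  0.08543885  0.85352885
 -1.46611616]
tool yaw -11.71 tilt 0.04 shift [ 0.   -0.    0.11] turn 0.06 n tilt rx,ry [-0.001  0.   ]
```

>>> step_arm([
  [0.7,0,0,0,0,0],
  [0,0,-0.9,0,0,0],
  [0,0,-0.9,0,0,0],
  [0,0,-0.9,0,0,-0.9],
  [0,0,-0.6,0,0,-1],
], fingers=0.5)

```text
time_s: 4.4
ee_pos: [0.4943, -0.24, 0.1107]
orientation: [0.0, 1.0, -0.024, 0.001]
ft_force: [1.1, 0.8, -0.5]
width: 0.247
grip_force: 0.0
```

>>> step_arm([
  [0,0,0,0,0,-1],
  [0,0,0,0,0,-1],
  [0,0,0,0,0,-1],
  [0,0,0,0,0,-1],
  [0,0,0,0,0,-1],
])

```text
time_s: 4.82
ee_pos: [0.4934, -0.2399, 0.1083]
orientation: [-0.0, 0.985, 0.175, -0.0]
ft_force: [0.0, 0.1, 0.2]
width: 0.251
grip_force: 0.0
```

>>> step_arm([
  [0,0,0,0,0,-1],
  [0,0,0,0,0,-1],
  [0,0,0,0,0,-1],
  [0,0,0,0,0,-1],
  [0,0,0,0,0,-1],
])

```text
time_s: 5.23
ee_pos: [0.4934, -0.2398, 0.1082]
orientation: [-0.0, 0.93, 0.367, -0.0]
ft_force: [0.2, -0.7, -0.1]
width: 0.25
grip_force: 0.0
```

>>> step_arm([
  [0,0,0,0,0,-1],
  [0,0,0,0,0,-1],
  [0,0,0,0,0,-1],
  [0,0,0,0,0,-1],
  [0,0,0,0,0,-1],
])

```text
time_s: 5.65
ee_pos: [0.4934, -0.2398, 0.1082]
orientation: [-0.0, 0.839, 0.545, -0.0]
ft_force: [0.6, 0.6, -0.6]
width: 0.246
grip_force: 0.0
```

```bash
python3 - <<'E'
from h import *;from plant import env
s=env.get_state();print(s['ee_pos'],wg(s['ee_pos']),s['qpos'],s['width']);plan(s,gw(-.335,0),.11,np.radians(78))
for n in('top','wrist'):
  try: findcell(env,n,[.433,-.224],.1)
  except Exception as e: print(n,e)
p,d=env.grab_frame('top');cv2.imwrite('pics/t3.png',ortho(p,env.calibration('top'),.34,.70,-.38,.16,.027,.00068)[:,:,::-1])
E
```

```text
[ 0.49343238 -0.23982747  0.10823416] [-0.26102255 -0.06256931] [ 0.68719915  0.29513366 -0.36760293  1.79425371  0.1191136   1.07438392
 -0.14108231] 0.24575632365838884
tool yaw 66.04 tilt 0.03 shift [-2.84 -1.53 -0.06] turn -2.61 n tilt rx,ry [ 0. -0.]
top cell world 439.0 -186.6 size 19.1 60.8 gauge [-220.3    1.7] ang 88.51
wrist cell world 432.3 -223.3 size 99.5 60.3 gauge [-257.6    0.6] ang 0.2
```

View pics/t3.png

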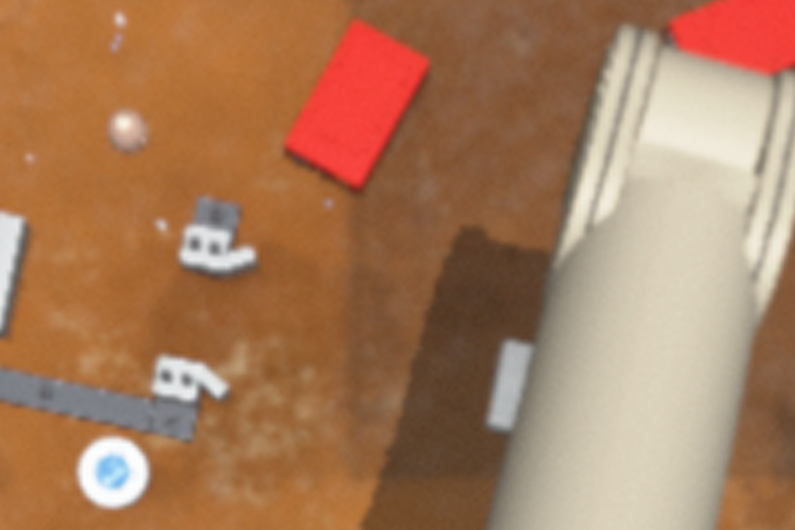

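The cell now sits at gauge x -257.6 mm, y about +1 mm, turned 0.2°. In the orthophoto its leading end is at (510,385) and the way to the flare is clear, so I'll move behind its rear end.

>>> step_arm([
  [0,0,0,0,0,-0.9],
  [0,0,0,0,0,-0.9],
  [0,0,0,0,0,-0.8],
  [-0.8,-0.7,0,0,0,0],
  [-0.8,-0.7,0,0,0,0],
])

```text
time_s: 6.22
ee_pos: [0.4427, -0.277, 0.1083]
orientation: [-0.0, 0.778, 0.628, 0.0]
ft_force: [-0.1, -1.6, -0.0]
width: 0.249
grip_force: 0.0
```

>>> step_arm([
  [-0.9,-0.7,0,0,0,0],
  [0,0,0.9,0,0,0],
  [0,0,0.9,0,0,0],
  [0,0,0.9,0,0,0],
  [0,0,0.55,0,0,0],
])

```text
time_s: 6.63
ee_pos: [0.4147, -0.2994, 0.0085]
orientation: [-0.001, 0.78, 0.626, -0.0]
ft_force: [-0.9, 0.5, 0.1]
width: 0.249
grip_force: 0.0
```

```bash
python3 - <<'E'
from h import *;from plant import env
s=env.get_state();print(s['ee_pos'],wg(s['ee_pos']),s['ft_force']);plan(s,gw(-.32,.0005),.008,np.radians(78))
try: findcell(env,'wrist',[.433,-.224],.1)
except Exception as e: print(e)
E
```

```text
[ 0.41466216 -0.29935966  0.00850324] [-0.33563107  0.00210215] [-0.93273191  0.52625812  0.09921053]
tool yaw 77.49 tilt 0.13 shift [0.52 0.05 0.02] turn -0.11 n tilt rx,ry [ 0.001 -0.002]
wrist cell world 430.3 -231.0 size 84.1 60.6 gauge [-265.5    1. ] ang 0.06
```

>>> step_arm([
  [0.4,0.05,0,0,0,-0.1],
  [0.35,0,0,0,0,0],
  [0.4,0,0,0,0,0],
  [0.4,0,0,0,0,0],
  [0.4,0,0,0,0,0],
])

```text
time_s: 7.1
ee_pos: [0.4305, -0.2422, 0.0121]
orientation: [0.001, 0.776, 0.63, 0.0]
ft_force: [-0.6, -4.9, 4.2]
width: 0.247
grip_force: 2.4
```

>>> step_arm([
  [0.4,0,0,0,0,0],
  [0.4,0,0,0,0,0],
  [0.4,0,0,0,0,0],
  [0.4,0,0,0,0,0],
  [0.4,0,0,0,0,0],
])

```text
time_s: 7.52
ee_pos: [0.4424, -0.1836, 0.0116]
orientation: [0.001, 0.776, 0.63, 0.0]
ft_force: [-0.0, -5.7, 3.4]
width: 0.25
grip_force: 2.4
```

>>> step_arm([
  [0.4,0,0,0,0,0],
  [0.4,0,0,0,0,0],
  [0.3,0,0,0,0,0],
  [0.2,0,0,0,0,0],
  [0,0,0,0,0,0],
])

```text
time_s: 7.93
ee_pos: [0.4502, -0.1443, 0.011]
orientation: [-0.0, 0.776, 0.631, 0.0]
ft_force: [0.1, -0.1, -0.1]
width: 0.249
grip_force: 0.0
```

```bash
python3 - <<'E'
from h import *;from plant import env
s=env.get_state();print(s['ee_pos'],wg(s['ee_pos']),s['ft_force']);plan(s,gw(.014,.0005),.008,np.radians(78))
x,y=gw(-.115,0)
for n in('wrist','top'):
  try: findcell(env,n,[x,y],.08)
  except Exception as e: print(e)
p,d=env.grab_frame('wrist');cv2.imwrite('pics/w4.png',p[:,:,::-1])
E
```

```text
[ 0.45015181 -0.14426424  0.01098267] [-0.17654614 -0.00036581] [ 0.07894326 -0.10369727 -0.08107316]
tool yaw 78.25 tilt 0.04 shift [ 6.35 -0.    0.1 ] turn 0.05 n tilt rx,ry [0.001 0.   ]
wrist cell world 461.1 -86.1 size 105.3 60.4 gauge [-117.4    1.1] ang 0.12
top cell world 464.0 -67.3 size 60.3 60.4 gauge [-98.4   2.1] ang -89.08
```

View pics/w4.png

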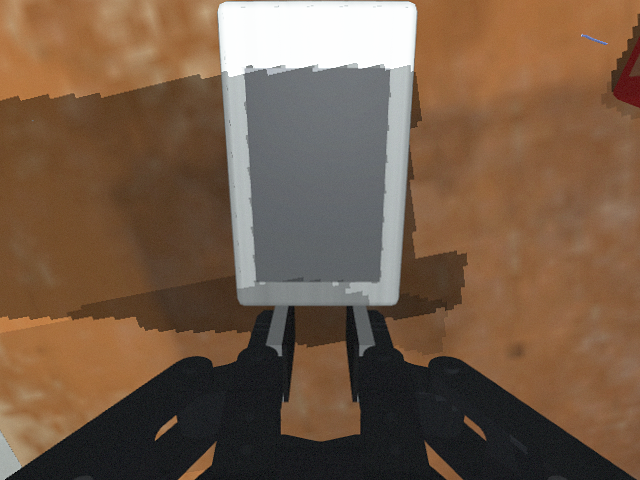

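The wrist view shows the cell straight ahead of both fingers, with its rear edge at row 300 and columns 238–400. It is about 1.5–2 mm to the +y side, so I'll steer it slightly while pushing on.

>>> step_arm([
  [0.25,-0.04,0,0,0,0.25],
  [0.3,-0.04,0,0,0,0.25],
  [0.3,0,0,0,0,0],
  [0.3,0,0,0,0,0],
  [0.3,0.04,0,0,0,-0.25],
])

```text
time_s: 8.5
ee_pos: [0.4586, -0.103, 0.0106]
orientation: [-0.0, 0.783, 0.623, -0.0]
ft_force: [-0.6, -2.2, -1.3]
width: 0.248
grip_force: 0.8
```

>>> step_arm([
  [0.25,0.04,0,0,0,-0.3],
  [0.15,0,0,0,0,0],
  [0,0,0,0,0,0],
])

```text
time_s: 8.75
ee_pos: [0.4629, -0.0907, 0.0108]
orientation: [-0.0, 0.774, 0.633, 0.0]
ft_force: [-0.1, -0.3, -0.0]
width: 0.251
grip_force: 0.0
```

```bash
python3 - <<'E'
from h import *;from plant import env
s=env.get_state();print(s['time_s'],s['ee_pos'],wg(s['ee_pos']),s['ft_force']);plan(s,gw(.014,.0005),.008,np.radians(78))
x,y=gw(-.07,0)
for n in('wrist','top'):
  try: findcell(env,n,[x,y],.07)
  except Exception as e: print(e)
p,d=env.grab_frame('top');cv2.imwrite('pics/t5.png',cv2.resize(ortho(p,env.calibration('top'),.40,.58,-.14,.18,.03,.0005),None,fx=1.2,fy=1.2)[:,:,::-1])
E
```

```text
8.75 [ 0.46293737 -0.09068814  0.0108015 ] [-0.12148254 -0.00173288] [-0.0810915  -0.34845615 -0.01457026]
tool yaw 78.49 tilt 0.04 shift [ 4.52 -0.04  0.1 ] turn 0.11 n tilt rx,ry [0.001 0.   ]
wrist cell world 474.4 -32.6 size 104.7 60.3 gauge [-62.3  -0.8] ang 0.55
top cell world 478.8 -6.8 size 50.3 100.7 gauge [-36.2   0.2] ang -83.94
```

View pics/t5.png

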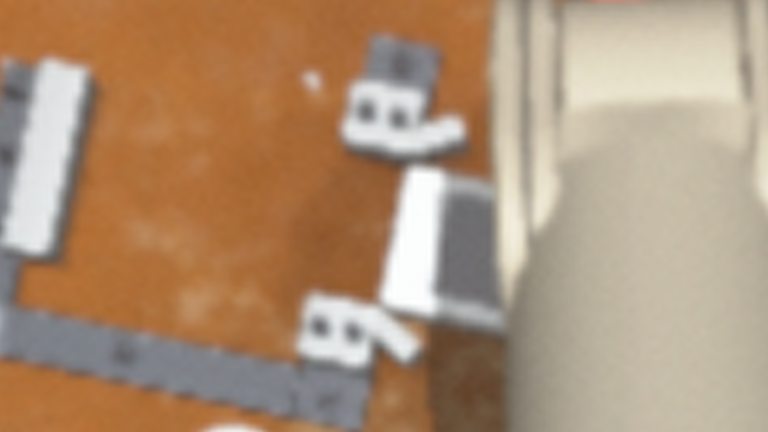

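The cell's leading end sits centred in the flare, between (385,305) and (410,170) in the orthophoto, so I'll push it through.

>>> step_arm([
  [0.3,0,0,0,0,0.1],
  [0.3,0,0,0,0,0],
  [0.3,0,0,0,0,0],
  [0.3,0,0,0,0,0],
  [0.3,0,0,0,0,0],
])

```text
time_s: 9.32
ee_pos: [0.4719, -0.0472, 0.0107]
orientation: [-0.0, 0.778, 0.629, -0.0]
ft_force: [-0.4, -1.1, -1.4]
width: 0.249
grip_force: 0.8
```

>>> step_arm([
  [0.3,0,0,0,0,0],
  [0.3,0,0,0,0,0],
  [0.3,0,0,0,0,0],
  [0.3,0,0,0,0,0],
  [0.3,0,0,0,0,0],
])

```text
time_s: 9.73
ee_pos: [0.4814, -0.0032, 0.0108]
orientation: [-0.0, 0.778, 0.629, -0.0]
ft_force: [0.1, -0.3, -1.8]
width: 0.25
grip_force: 0.8
```

```bash
python3 - <<'E'
from h import *;from plant import env
s=env.get_state();print(s['time_s'],s['ee_pos'],wg(s['ee_pos']),s['ft_force']);plan(s,gw(.014,-.001),.008,np.radians(78))
x,y=gw(.03,0)
for n in('wrist','top'):
  try: findcell(env,n,[x,y],.05)
  except Exception as e: print(e)
E
```

```text
9.7333 [ 0.48139977 -0.00318385  0.01075468] [-0.03205188 -0.00159867] [ 0.06387396 -0.31268419 -1.80331033]
tool yaw 77.91 tilt 0.01 shift [ 1.54 -0.02  0.09] turn -0.02 n tilt rx,ry [-0. -0.]
wrist cell world 502.4 55.4 size 98.8 77.4 gauge [29.6 -9.9] ang 0.23
top cell world 493.8 97.8 size 55.3 22.9 gauge [69.3  7.3] ang -63.75
```

>>> step_arm([
  [0.3,0,0,0,0,0],
  [0.3,0,0,0,0,0],
  [0.3,0,0,0,0,0],
  [0.3,0,0,0,0,0],
  [0.1,0,0,0,0,0],
])

```text
time_s: 10.25
ee_pos: [0.4897, 0.036, 0.0109]
orientation: [-0.0, 0.777, 0.629, 0.0]
ft_force: [-1.0, -2.9, 1.8]
width: 0.248
grip_force: 1.7
```

>>> step_arm([
  [0.07,0,0,0,0,0],
  [0.07,0,0,0,0,0],
  [0,0,0,0,0,0],
])

```text
time_s: 10.5
ee_pos: [0.4905, 0.0382, 0.0109]
orientation: [0.0, 0.778, 0.629, 0.0]
ft_force: [-0.5, -1.5, 1.8]
width: 0.248
grip_force: 0.7
```

>>> step_arm([
  [0.07,0,0,0,0,0],
  [0,0,0,0,0,0],
])

```text
time_s: 10.67
ee_pos: [0.4909, 0.0402, 0.0108]
orientation: [0.0, 0.778, 0.629, 0.0]
ft_force: [0.9, -2.7, 0.8]
width: 0.253
grip_force: 1.5
```

```bash
python3 - <<'E'
from h import *;from plant import env
s=env.get_state();print(s['time_s'],s['ee_pos'],wg(s['ee_pos']),s['ft_force']);plan(s,gw(.014,-.001),.008,np.radians(78))
E
```

```text
10.6667 [0.49091983 0.04023353 0.01082891] [ 0.01239606 -0.00188371] [ 0.91563208 -2.66350769  0.84734446]
tool yaw 77.89 tilt 0.02 shift [ 0.05 -0.03  0.09] turn -0.02 n tilt rx,ry [0. 0.]
```

Next I'll creep forward until the force rises at the stop.

>>> step_arm([
  [0.07,0,0,0,0,0],
  [0.05,0,0,0,0,0],
  [0,0,0,0,0,0],
])

```text
time_s: 10.92
ee_pos: [0.4917, 0.0442, 0.0108]
orientation: [-0.0, 0.778, 0.629, 0.0]
ft_force: [-0.2, -1.9, 0.3]
width: 0.251
grip_force: 0.9
```

>>> step_arm([
  [0.07,0,0,0,0,0],
  [0,0,0,0,0,0],
])

```text
time_s: 11.08
ee_pos: [0.492, 0.0455, 0.0108]
orientation: [0.0, 0.778, 0.629, -0.0]
ft_force: [-0.8, -4.7, 2.4]
width: 0.248
grip_force: 2.5
```

>>> step_arm([
  [0.06,0,0,0,0,0],
  [0,0,0,0,0,0],
])

```text
time_s: 11.25
ee_pos: [0.492, 0.0455, 0.0108]
orientation: [0.001, 0.778, 0.628, -0.001]
ft_force: [-2.3, -10.9, 5.9]
width: 0.249
grip_force: 5.6
```

>>> step_arm([
  [0.06,0,0,0,0,0],
  [0,0,0,0,0,0],
])

```text
time_s: 11.42
ee_pos: [0.4921, 0.0456, 0.0108]
orientation: [0.001, 0.778, 0.628, -0.002]
ft_force: [-5.0, -16.1, 10.0]
width: 0.248
grip_force: 8.8
```

The force is rising while the tool stands still, so the cell is against the stop. I'll back off along the gap and lift clear.

>>> step_arm([
  [-0.3,0,0,0,0,0],
  [-0.5,0,0,0,0,0],
  [-0.9,0,0,0,0,0],
  [-0.9,0,-0.5,0,0,0],
  [0,0,-0.9,0,0,0],
])

```text
time_s: 11.83
ee_pos: [0.4733, -0.0312, 0.0507]
orientation: [-0.002, 0.779, 0.627, -0.002]
ft_force: [0.8, -0.2, 0.3]
width: 0.247
grip_force: 0.0
```

>>> step_arm([
  [-0.9,0,-0.9,0,0,0],
  [-0.9,0,-0.9,0,0,0],
  [-0.9,0,-0.9,0,0,0],
  [-0.9,0,0,0,0,0],
  [0,0,0,0,0,0],
])

```text
time_s: 12.25
ee_pos: [0.4537, -0.1376, 0.1353]
orientation: [0.002, 0.779, 0.626, 0.001]
ft_force: [-0.5, -0.4, -0.7]
width: 0.246
grip_force: 0.0
```

```bash
python3 - <<'E'
from h import *;from plant import env
s=env.get_state();print(s['time_s'],s['ee_pos'],s['ft_force'])
x,y=gw(.072,0)
for n in('wrist','top'):
  try: findcell(env,n,[x,y],.06)
  except Exception as e: print(e)
p,d=env.grab_frame('top');cv2.imwrite('pics/t6.png',cv2.resize(ortho(p,env.calibration('top'),.34,.66,-.20,.22,.03,.0006),None,fx=1.1,fy=1.1)[:,:,::-1])
E
```

```text
12.25 [ 0.45368584 -0.13761428  0.13534812] [-0.51326968 -0.43184868 -0.74277286]
attempt to get argmax of an empty sequence
top cell world 503.2 105.1 size 105.6 60.7 gauge [78.4 -0.4] ang -0.01
```

View pics/t6.png

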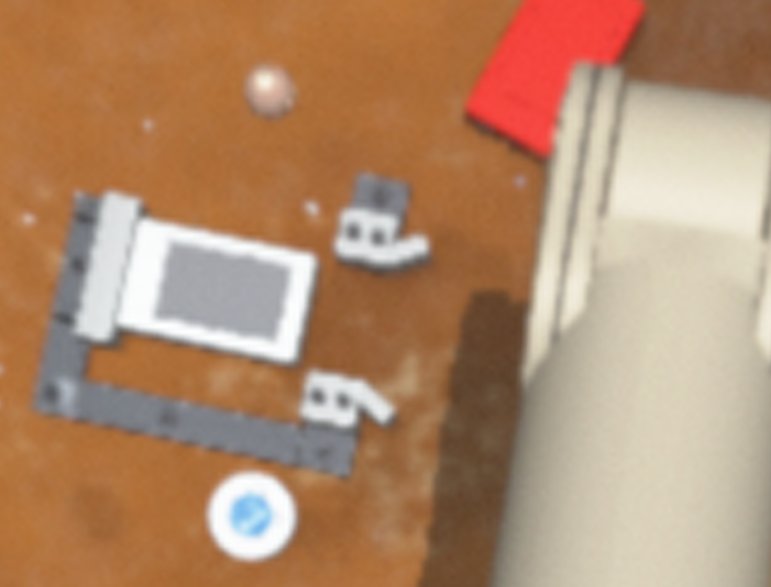

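The final view shows the cell square and flush against the stop plate, with its leading edge at about (130,280). It is through the gap, the bystanders are in place and the hand is clear.

```bash
python3 -c "
from plant import env
print(env.finish_job())"
```

```text
the job is handed in; nothing more can be done
None
```

The cell was pushed flat through the gauge, measures square and centred against the stop plate, and the job is handed in with the hand clear and the nozzle and lens case seen in place; no verdict came back.

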